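Roll a filter cartridge up a loading gutter and lock it in

ROBOT

A 6-joint arm with a two-finger parallel gripper is mounted at the origin on a cart in front of the work surface, level with it; the furniture and walls round the work are solid. World frame = base frame: x ahead of the robot, y to its left, z up, the work surface at z = 0. Lengths are in m, angles in rad, forces in N, time in s.
With the tool pointing down it reaches from about 0.375 to 0.9 m from the base axis. Payload 3.1 kg.
Tool frame: the origin (TCP) lies between the finger pads; the fingertips stand robot.finger_overhang ahead of it and the grasp point (between the pads) lies 3 mm ahead of it (robot.finger_overhang is the distance from the TCP to the fingertips, in m); z points along the fingers, y is the line along which they close (so a half turn about z gives the same grasp; the last joint's range is limited). The gripper opens to 87 mm and grips with 3 to 60 N. Pads are 19 mm wide; open, the fingers measure 117 mm over their backs; the gripper's body (75 mm by 190 mm) begins 51 mm behind the grasp point.
Start: joints at [1.123, 0.527, 1.433, -0, 1.181, -0.178], TCP at [0.167, 0.602, 0.245] pointing down, gripper open.
Joint ranges: [-3.08, 3.08], [-0.75, 2.2], [0.22, 2.44], [-1.43, 4.57], [0, 2.65], [-2.85, 2.85]. Speed limits (rad/s): [2.79, 2.79, 3.14, 3.14, 3.14, 3.14].

INTERFACE

Orientations are given as a unit quaternion [x, y, z, w].
In Python, from rig import get_obs, vision, hand_in, nets, robot gives the robot as it stands.
- The arm moves only by the tool apply_moves, never from a script. Its argument "series" is a list of rows, each an object with "offset": the shift along the world's x, y, z in cm, a list of three; "rot": the turn, a rotation vector about the world's x, y, z in degrees, a list of three. A call has 1 to 20 rows; each row is the pose to reach, as a shift and turn from the pose commanded when the call began; what a row does not reach only later rows make up. A row lasts 1/10 s, in which the tool goes at most 50 mm and 8.59 degrees, less where a joint would pass 70% of its speed; a pose out of reach is approached as far as the arm can. A call with a gripper value outside its range is refused whole. "hand" is the opening, from 0 (shut) to 1 (fully open), set as the call begins (left out, the last holds). The fingers move at their own pace and stop on an object; "newtons" is the grip in N (left out, the last holds). Time passes only in rows, so rows that repeat a pose let the fingers close. It gives the time, the measured TCP pose, the force, the opening and the grip force at its end, in the units of the state.
- get_obs(): the state, without advancing time (a new reading comes with each control period).
- vision.camera(name): name is "side" or "top"; returns the picture (420x560x3 uint8, red, green, blue); there is no depth.
- vision.calibration(name): a dict with "K" (3x3 intrinsics, pixels), "R" (3x3) and "t" (3): a world point X has camera coordinates R X + t. Camera axes: x right, y down, z forward; pixel columns grow to the right and rows downward; lengths in m; the calibration is good to about 2 mm. A picture is of the moment at which its call begins. calibration takes no time and is no camera call.
- hand_in(): hands the job in; it is judged then, once.
Trained networks look in the newest picture that a camera, given by its name, has taken for a name from the list of things; names that differ only in an ending like _2 or _b are one class to them, and where a whole thing is asked for, a point or a joint stands for the part that bears it (a point fixed in the world has none). Each returns a list of dicts, best first, with "conf" (0 to 1); they miss things now and then, are a little off and sometimes report something else, mostly with a low value. They report only what shows in the picture. A call takes as long as a camera call. They do not tell look-alikes from the thing itself.
- nets.search_frame(camera, query): "centre" ([x, y, z] in m, in world coordinates, good to about 4 mm: the middle of the surface that is visible of it).
- nets.spot_point(camera, query): "centre" ([x, y, z] in m, in world coordinates, good to about 4 mm: a listed point, or the origin of a listed thing).
The state is a dict: "time": time; "q": joint angles; "joint_velocities": joint speeds; "joint_torque": joint torques, N m; "position": TCP position; "tool_rot": TCP orientation; "ft_force": force on the tool from outside, world axes, zero at the start; "moment": the same for the moment, N m; "grip_width": finger opening in m; "grip_force": force on a finger pad.
Only numpy, scipy, OpenCV 4.12 (cv2) and the standard library are available. Lean on these libraries where they do the work, as an engineer would, in place of code of your own. Each camera call takes 0.05 s, during which the arm holds its last target. There are 200 camera calls.

TASK

Gently push the filter cartridge that lies at the low end of the sloped gutter up the gutter with a fingertip, without gripping or lifting it, until it drops over the crest into the seat and rests against the end stop. Then, with a fingertip again, swing the keeper bar fully across the gutter behind it, so that the cartridge cannot roll back. Leave the beaker, the cup and the timer standing where they are.

Things in the scene. Friction and masses are not known exactly. Their poses are not given: they have to be found in the camera images.
- gutter: Fixed aluminium loading gutter on a grey base plate, 270 x 100 mm. Origin: on the table under its middle; x runs uphill along it (roughly to the robot's left), y across, z up. 'G (x, y, z)' below: mm in this frame. Flat floor 68 mm wide inside, between side walls 3 mm thick that stand 8 mm above it; a lip of the same height closes the low end at x = -123.
- cartridge: Loose smooth, slippery filter cartridge: white cylinder with black end caps, diameter 44, length 64 mm, about 0.15 kg. Lies across the gutter and rolls; origin at its centre, own y axis along the cylinder. Starts resting on the low lip, centre at G (-109, 0, 49). Let go on the slope it rolls back; once its centre is past x = 50 it rolls into the seat by itself.
- seat (a point): Where the cartridge's centre is when seated: G (76, 0, 69). The seat is the hollow between the crest and the end stop, an upright plate with a rubber pad facing downhill at x = 98, top at z = 88.
- keeper (a joint): Keeper bar angle, rad; turns about a vertical post and stays where left (0.04 N m). 0: points downhill and 30 degrees outward from the gutter; 0.52: straight downhill beside it; 2.09 (end of travel): square across the gutter, 6 mm behind the seated cartridge. Grows as the bar swings in over the gutter, clockwise seen from above. Starts at 0 to 0.4.
- keeper_pivot (a point): Pivot axis of the keeper bar, at the bar's mid-height: (44, -52, 79) mm in the gutter frame, outside the wall on the side away from the robot. The post below it has a radius of 9 mm, the bar's hub 10 mm.
- keeper_tip (a point): Free end of the keeper bar at mid-height, 86 mm from the pivot. The steel bar is straight, 8 mm thick and 24 mm tall (z 67 to 91 mm above the table).
- slope (a point): Point on the crest in the middle of the gutter, G (50, 0, 52). The floor rises to it at 9 degrees: floor height z = 44 + 0.158 x mm from x = -123 to 50. Past the crest it falls at 12 degrees to the end stop. The point's x axis points uphill along the 9 degree floor, its z axis square off it.
- beaker: Loose glass beaker, 52 mm wide, 69 mm tall, upright beside the gutter on the robot's side; origin at the middle of its underside. To be left alone.
- cup: Loose clear sample cup, 35 mm wide, 55 mm tall, upright near the gutter's low end; origin at the middle of its underside. To be left alone.
- timer: Loose white timer, 58 x 62 x 18 mm, flat on the table behind the gutter's lower half; origin at the middle of its underside. To be left alone.
Not all that is in view belongs to the job. Leave any blue or green look-alike of the cartridge alone.

How it is judged:
On the way, in this order (a step that is already met when the one before it is completed fails the run):
1. the cartridge lies in the seat against the end stop (centre within 6 mm), with the keeper still open (below 1.0 rad) (distance between cartridge and seat below 0.006 m and value of joint keeper below 1 rad), for 0.3 s.
2. the keeper bar is swung across behind it (above 1.95 rad) (distance between cartridge and seat below 0.006 m and value of joint keeper above 1.95 rad), for 0.2 s.
At the end, for the whole second after the job is handed in: The cartridge rests in the seat, its centre within 6 mm of the seat point, and the keeper bar lies across the gutter behind it (above 1.95 of 2.09 rad) (all of step 2 and linear speed of cartridge below 0.02 m/s); the robot touches nothing.
It fails at once if the cartridge is lifted more than 12 mm off the gutter floor (z of cartridge in the frame of slope above 0.034 m).
It fails at once if the cartridge is pushed or squeezed by the fingers with more than 20 N (contact force between the fingers and cartridge above 20 N).
It fails at once if the beaker is moved more than 30 mm or tipped over (distance of beaker from where it was at the start of the episode above 0.03 m or angle between beaker's own z axis and vertical above 0.5 rad).
It fails at once if the cup is moved more than 30 mm or tipped over (distance of cup from where it was at the start of the episode above 0.03 m or angle between cup's own z axis and vertical above 0.5 rad).
It fails at once if the timer is moved more than 30 mm or tipped over (distance of timer from where it was at the start of the episode above 0.03 m or angle between timer's own z axis and vertical above 0.5 rad).
It also fails if it takes over 58 s, if anything falls off the work surface, if the arm or the gripper's body presses on something with over 40 N, if the wrist force passes 120 N, or if a joint passes its speed limit or range.

## Working session

There is one attempt and no reset: what is moved stays moved. The work goes in short steps, Python scripts to look and compute and a tool call to move; the robot and the scene stay as the last step left them, time stands still between calls to the robot, and variables do not carry over. Pictures are saved under pics/ and viewed, at most 10 in all, crops included, and the job is handed in when it is done.

Besides the shell and the picture viewer there is one more tool, called after "Emit:" as name([rows], argument=value, ...), one row to a line, values as JSON. apply_moves: Moves the arm, as the interface text tells. Its arguments: {"type":"object","properties":{"series":{"type":"array"},"hand":{"type":"number"},"newtons":{"type":"number"}},"required":["series"]}

```bash
mkdir -p pics; python3 - <<'E'
from rig import get_obs, vision, nets, robot
import cv2,numpy as np
o=get_obs();print({k:np.round(v,3).tolist() for k,v in o.items()},robot.finger_overhang)
for c in("side","top"):
    im=vision.camera(c);cv2.imwrite(f"pics/{c}0.png",im[:,:,::-1])
    k=vision.calibration(c)
    for q in["gutter","cartridge","seat","keeper","keeper_pivot","keeper_tip","slope","beaker","cup","timer"]:
        for r in nets.spot_point(c,q)[:3]:
            X=np.array(r["centre"]);p=k["K"]@(k["R"]@X+k["t"]);print(c,q,round(r["conf"],2),np.round(X,3),np.round(p[:2]/p[2]))
E
```

```text
{'time': 0.0, 'q': [1.122, 0.528, 1.434, -0.0, 1.181, -0.179], 'joint_velocities': [-0.001, 0.001, -0.0, 0.001, 0.001, -0.0], 'joint_torque': [-0.0, -44.004, -17.659, 0.063, 0.058, -0.0], 'position': [0.166, 0.602, 0.244], 'tool_rot': [0.134, 0.991, -0.001, -0.0], 'ft_force': [-0.319, 0.408, -0.953], 'moment': [-0.065, -0.037, -0.025], 'grip_force': 0.0, 'grip_width': 0.087} 0.022
side gutter 0.79 [ 0.504 -0.043  0.001] [268. 255.]
side cartridge 0.89 [ 0.608 -0.263  0.023] [363. 286.]
side cartridge 0.73 [ 0.524 -0.149  0.051] [302. 260.]
side cartridge 0.56 [ 0.362 -0.241  0.021] [261. 327.]
side seat 0.79 [0.483 0.034 0.07 ] [243. 217.]Traceback (most recent call last):
  File "<stdin>", line 8, in <module>
ValueError: it knows: beaker, cartridge, cup, gutter, keeper_pivot, keeper_tip, seat, slope, timer
```

```bash
python3 - <<'E'
from rig import get_obs, vision, nets, robot
import cv2,numpy as np
for c in("side","top"):
    im=vision.camera(c);cv2.imwrite(f"pics/{c}1.png",im[:,:,::-1])
    k=vision.calibration(c);print(c,np.round(-k["R"].T@k["t"],2))
    for q in["gutter","cartridge","seat","keeper_pivot","keeper_tip","slope","beaker","cup","timer"]:
        for r in nets.spot_point(c,q)[:3]:
            X=np.array(r["centre"]);p=k["K"]@(k["R"]@X+k["t"]);print(c,q,round(r["conf"],2),np.round(X,4),np.round(p[:2]/p[2]))
E
```

```text
side [-0.02 -0.87  0.84]
side gutter 0.66 [ 5.034e-01 -4.340e-02 -2.000e-04] [268. 255.]
side cartridge 0.89 [ 0.3622 -0.2384  0.0237] [260. 325.]
side cartridge 0.73 [ 0.5248 -0.1502  0.0556] [302. 259.]
side cartridge 0.59 [ 0.6082 -0.2671  0.0194] [365. 288.]
side seat 0.65 [0.4839 0.035  0.0723] [243. 216.]
side keeper_pivot 0.59 [0.5435 0.0124 0.0814] [269. 210.]
side keeper_tip 0.89 [ 0.5878 -0.0616  0.081 ] [303. 220.]
side slope 0.64 [0.4926 0.0036 0.0502] [253. 229.]
side beaker 0.76 [ 0.3927 -0.0724 -0.0029] [233. 281.]
side cup 0.62 [ 0.481  -0.2555 -0.0008] [313. 315.]
side timer 0.72 [ 0.6477 -0.1216 -0.0024] [336. 252.]
top [ 0.36 -0.06  0.94]
top gutter 0.87 [ 0.5014 -0.0422  0.0011] [274. 229.]
top cartridge 0.88 [ 0.3657 -0.2383  0.0222] [365. 290.]
top cartridge 0.86 [ 0.5293 -0.1493  0.0495] [323. 213.]
top cartridge 0.84 [ 0.609  -0.2706  0.0247] [375. 180.]
top seat 0.61 [0.4854 0.0323 0.0658] [238. 232.]
top keeper_pivot 0.87 [0.5409 0.0112 0.0708] [248. 206.]
top keeper_tip 0.81 [ 0.5896 -0.0649  0.0811] [284. 182.]
top keeper_tip 0.67 [0.4934 0.003  0.0522] [252. 230.]
top slope 0.86 [0.4915 0.0054 0.0525] [251. 230.]
top slope 0.46 [0.5408 0.0084 0.0719] [249. 206.]
top beaker 0.67 [ 0.3894 -0.0792  0.0011] [291. 280.]
top cup 0.73 [ 0.4793 -0.2573  0.0009] [370. 239.]
top cup 0.31 [ 0.39   -0.0762 -0.0011] [289. 279.]
top timer 0.88 [ 0.6505 -0.1194 -0.0066] [307. 167.]
```

View pics/side0.png

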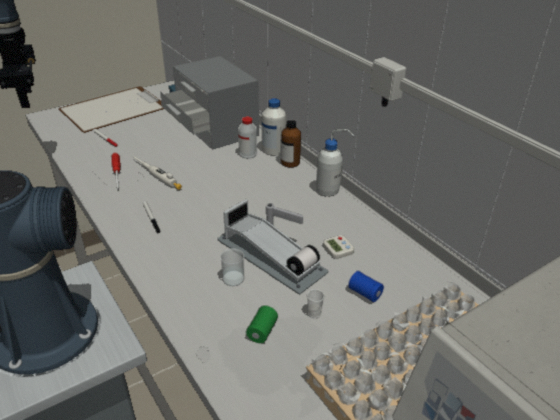

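View pics/top1.png

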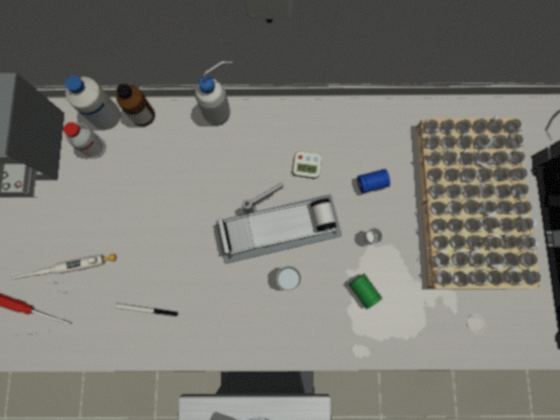

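The white cartridge with black caps lies in the gutter at top (323,213), side (302,260). The blue one at top (375,180) and the green one at top (365,290) lie on the table as look-alikes, so the white one is meant. I'll confirm this in one crop and fit the gutter pose.

```bash
cat > h.py <<'E'
import numpy as np
from scipy.optimize import least_squares
G=np.array([[0,0],[-109,0],[76,0],[44,-52],[50,0]])/1e3
W=np.array([[[.5034,-.0434],[.5014,-.0422]],[[.5248,-.1502],[.5293,-.1493]],[[.4839,.035],[.4854,.0323]],[[.5435,.0124],[.5409,.0112]],[[.4926,.0036],[.4915,.0054]]])
R=lambda a:np.array([[np.cos(a),-np.sin(a)],[np.sin(a),np.cos(a)]])
s=least_squares(lambda p:((G@R(p[2]).T+p[:2])[:,None]-W).ravel(),[.5,-.04,1.8])
O,A=s.x[:2],s.x[2]
g2w=lambda x,y:O+R(A)@np.array([x,y])/1e3
w2g=lambda p:R(A).T@(np.array(p)[:2]-O)*1e3
E
python3 - <<'E'
from h import *
import cv2
print(O,np.degrees(A),np.abs(s.fun).max())
for p in[(-155,0),(-131,0),(76,0),(-15,-115)]:print(p,g2w(*p))
print("tip",w2g([.5887,-.0633]))
from rig import vision
im=cv2.imread("pics/top1.png")
k=vision.calibration("top")
def pr(x,y,z):
    p=k["K"]@(k["R"]@np.r_[g2w(x,y),z/1e3]+k["t"]);return (p[:2]/p[2])
c=np.array([200,150]);im=cv2.resize(im[150:290,200:390],None,fx=4,fy=4,interpolation=cv2.INTER_CUBIC)
for q in[(-123,34,33),(-123,-34,33),(50,34,60),(50,-34,60),(98,34,88),(98,-34,88),(44,-52,91),(-135,50,5),(-135,-50,5)]:
    cv2.circle(im,tuple(int(v) for v in (pr(*q)-c)*4+2),3,(0,0,255),-1)
cv2.imwrite("pics/crop.png",im)
E
```

```text
[ 0.50229235 -0.04275272] 103.04588095309762 0.003714307216579532
(-155, 0) [ 0.53728069 -0.19375211]
(-131, 0) [ 0.53186314 -0.17037156]
(76, 0) [0.48513678 0.03128569]
(-15, -115) [ 0.61771012 -0.03140647]
tip [-39.52185417 -79.53927322]
```

View pics/crop.png

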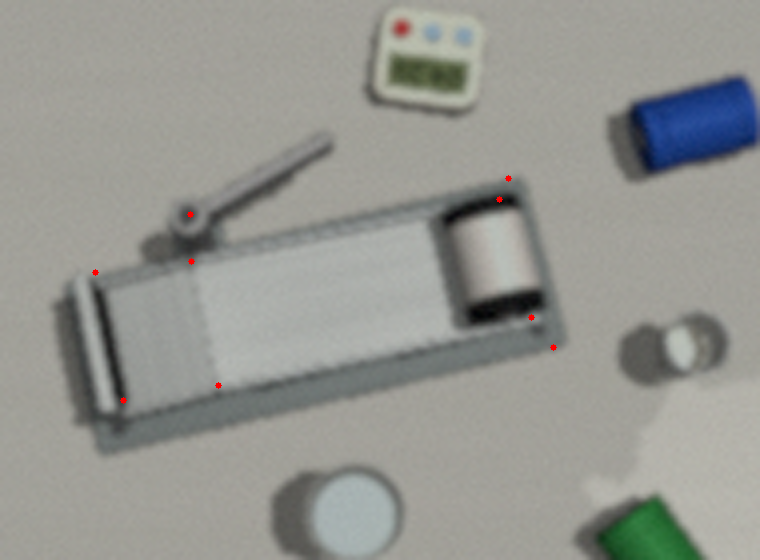

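The crop confirms the white, black-capped cartridge on the low lip at crop (495,255). The keeper points outward from (190,215) to (328,140), about 0.1 to 0.2 rad, and the gutter fit agrees with the picture. Next I move above the point downhill of the lip with the fingers shut.

Emit:
apply_moves([
  {"offset":[2,-4.5,0],"rot":[0,0,-4]},
  {"offset":[4,-9,0],"rot":[0,0,-8]},
  {"offset":[6,-13.5,0],"rot":[0,0,-12]},
  {"offset":[8,-18,0],"rot":[0,0,-16]},
  {"offset":[10.5,-22.5,0],"rot":[0,0,-20]},
  {"offset":[12.5,-27,0],"rot":[0,0,-24]},
  {"offset":[14.5,-31.5,0],"rot":[0,0,-28]},
  {"offset":[16.5,-36,0],"rot":[0,0,-32]},
  {"offset":[18.5,-40,0],"rot":[0,0,-36]},
  {"offset":[21,-45,0],"rot":[0,0,-40]},
  {"offset":[23,-49.5,0],"rot":[0,0,-44]},
  {"offset":[25,-54,0],"rot":[0,0,-48]},
  {"offset":[27,-58.5,0],"rot":[0,0,-52]},
  {"offset":[29,-63,0],"rot":[0,0,-56]},
  {"offset":[31.5,-67.5,0],"rot":[0,0,-60]},
  {"offset":[33.5,-72,0],"rot":[0,0,-61.5]},
  {"offset":[35.5,-76.5,0],"rot":[0,0,-61.5]},
  {"offset":[37.1,-80.1,-4],"rot":[0,0,-61.5]},
  {"offset":[37.1,-80.1,-8],"rot":[0,0,-61.5]},
  {"offset":[37.1,-80.1,-10],"rot":[0,0,-61.5]},
], hand=0, newtons=10)

```text
time: 3.2
position: [0.5365, -0.1999, 0.1411]
tool_rot: [0.623, 0.782, -0.0, -0.002]
ft_force: [-0.3, -0.5, -0.9]
grip_width: 0.0005
grip_force: 0.0
```

Emit:
apply_moves([
  {"offset":[0,0,-4],"rot":[0,0,0]},
  {"offset":[0,0,-7.8],"rot":[0,0,0]},
  {"offset":[0,0,-7.8],"rot":[0,0,0]},
  {"offset":[0,0,-7.8],"rot":[0,0,0]},
])

```text
time: 3.6
position: [0.5375, -0.1986, 0.0665]
tool_rot: [0.622, 0.783, -0.0, -0.001]
ft_force: [0.2, 0.2, 0.9]
grip_width: 0.0004
grip_force: 0.0
```

```bash
python3 - <<'E'
from h import *
from rig import get_obs, vision
import cv2
o=get_obs();print(o["position"],w2g(o["position"]),o["ft_force"])
a=vision.camera("top")[150:290,230:420];b=vision.camera("side")[190:330,210:400]
cv2.imwrite("pics/low.png",cv2.resize(np.hstack([a,b])[:,:,::-1],None,fx=2.1,fy=2.1,interpolation=2))
E
```

```text
[ 0.53752427 -0.19858171  0.06648681] [-159.75993358    0.85290318] [0.20421218 0.16218719 0.92089318]
```

View pics/low.png

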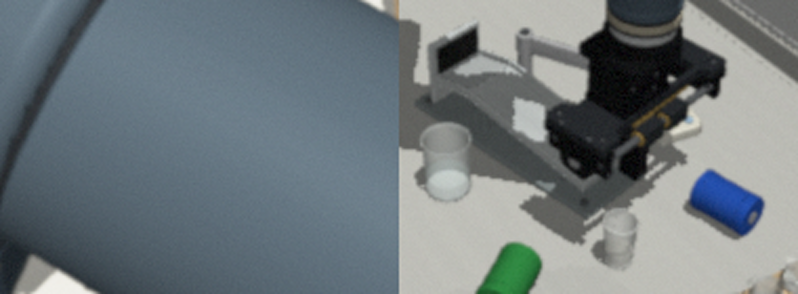

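The fingers are down beyond the lip. In the side half, the cup at (620,240) and the beaker at (447,160) are clear of them. Next is the push up the slope.

Emit:
apply_moves([
  {"offset":[-0.09,0.39,-0.2],"rot":[0,0,0]},
  {"offset":[-0.18,0.78,-0.4],"rot":[0,0,0]},
  {"offset":[-0.27,1.17,-0.4],"rot":[0,0,0]},
  {"offset":[-0.36,1.56,-0.4],"rot":[0,0,0]},
  {"offset":[-0.45,1.95,-0.4],"rot":[0,0,0]},
  {"offset":[-0.54,2.34,-0.33],"rot":[0,0,0]},
  {"offset":[-0.63,2.73,-0.27],"rot":[0,0,0]},
  {"offset":[-0.72,3.12,-0.2],"rot":[0,0,0]},
  {"offset":[-0.81,3.51,-0.15],"rot":[0,0,0]},
  {"offset":[-0.9,3.9,-0.08],"rot":[0,0,0]},
  {"offset":[-0.99,4.29,-0.02],"rot":[0,0,0]},
  {"offset":[-1.08,4.68,0.04],"rot":[0,0,0]},
  {"offset":[-1.17,5.07,0.1],"rot":[0,0,0]},
  {"offset":[-1.26,5.45,0.17],"rot":[0,0,0]},
  {"offset":[-1.35,5.84,0.23],"rot":[0,0,0]},
  {"offset":[-1.44,6.23,0.3],"rot":[0,0,0]},
  {"offset":[-1.53,6.62,0.36],"rot":[0,0,0]},
  {"offset":[-1.62,7.01,0.42],"rot":[0,0,0]},
  {"offset":[-1.71,7.4,0.48],"rot":[0,0,0]},
  {"offset":[-1.8,7.79,0.55],"rot":[0,0,0]},
])

```text
time: 5.7
position: [0.5195, -0.1204, 0.0721]
tool_rot: [0.622, 0.783, -0.0, 0.0]
ft_force: [0.0, -0.6, 1.8]
grip_width: 0.0003
grip_force: 0.5
```

```bash
python3 - <<'E'
from h import *
from rig import get_obs, vision,nets
import cv2
o=get_obs();print(o["position"],w2g(o["position"]),o["ft_force"])
b=vision.camera("side")[170:320,200:380]
print([(r["conf"],w2g(r["centre"]),r["centre"][2]) for r in nets.spot_point("side","cartridge")])
cv2.imwrite("pics/mid.png",cv2.resize(b[:,:,::-1],None,fx=3,fy=3,interpolation=2))
E
```

```text
[ 0.51947882 -0.12039801  0.07211248] [-79.52076158   0.78408123] [ 0.01836192 -0.62029188  1.77802007]
[(0.86, array([-242.56326364,  -55.17770429]), 0.021), (0.66, array([-160.41304344,  181.07622969]), 0.0221), (0.5, array([-44.98053888,   1.89476611]), 0.063)]
```

View pics/mid.png

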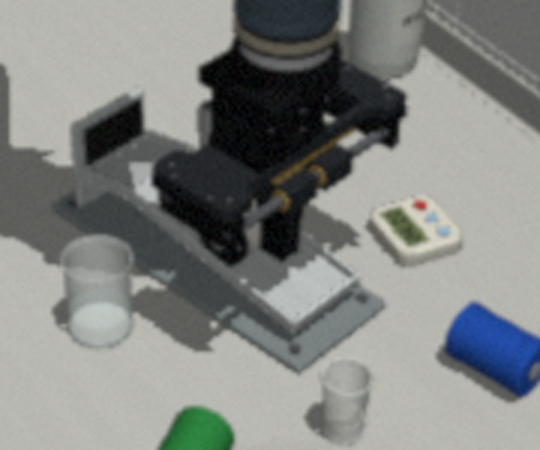

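The net puts the cartridge at G x ≈ -45, just ahead of the fingers at (285,230). The low end of the gutter at (305,290) is empty. I continue over the crest.

Emit:
apply_moves([
  {"offset":[-0.11,0.49,0.08],"rot":[0,0,0]},
  {"offset":[-0.23,0.97,0.16],"rot":[0,0,0]},
  {"offset":[-0.34,1.46,0.24],"rot":[0,0,0]},
  {"offset":[-0.45,1.95,0.32],"rot":[0,0,0]},
  {"offset":[-0.56,2.44,0.4],"rot":[0,0,0]},
  {"offset":[-0.68,2.92,0.47],"rot":[0,0,0]},
  {"offset":[-0.79,3.41,0.55],"rot":[0,0,0]},
  {"offset":[-0.9,3.9,0.63],"rot":[0,0,0]},
  {"offset":[-1.02,4.38,0.71],"rot":[0,0,0]},
  {"offset":[-1.13,4.87,0.79],"rot":[0,0,0]},
  {"offset":[-1.24,5.36,0.87],"rot":[0,0,0]},
  {"offset":[-1.35,5.84,0.95],"rot":[0,0,0]},
  {"offset":[-1.47,6.33,1.03],"rot":[0,0,0]},
  {"offset":[-1.58,6.82,1.11],"rot":[0,0,0]},
  {"offset":[-1.69,7.31,1.19],"rot":[0,0,0]},
  {"offset":[-1.8,7.7,1.26],"rot":[0,0,0]},
  {"offset":[-1.9,8.2,1.34],"rot":[0,0,0]},
  {"offset":[-2.0,8.65,1.4],"rot":[0,0,0]},
  {"offset":[-2.08,9.0,1.46],"rot":[0,0,0]},
  {"offset":[-2.14,9.25,1.5],"rot":[0,0,0]},
])

```text
time: 7.8
position: [0.4979, -0.0278, 0.0871]
tool_rot: [0.622, 0.783, -0.0, -0.0]
ft_force: [1.2, -0.3, -0.2]
grip_width: 0.0004
grip_force: 0.2
```

```bash
python3 - <<'E'
from h import *
from rig import get_obs, vision,nets
o=get_obs();print(o["position"],w2g(o["position"]),o["ft_force"])
vision.camera("side")
print([(r["conf"],w2g(r["centre"]),r["centre"][2]) for r in nets.spot_point("side","cartridge")])
E
```

```text
[ 0.49790864 -0.02776313  0.08706449] [15.59224074  0.88694446] [ 1.18504624 -0.25614598 -0.1771461 ]
[(0.68, array([48.34335282,  1.51894907]), 0.0802), (0.68, array([-243.97227535,  -55.05651849]), 0.0207), (0.56, array([-160.51165611,  179.76463694]), 0.0206)]
```

The cartridge is at about x = 48, so a few more gentle mm should take it over.

Emit:
apply_moves([
  {"offset":[-0.05,0.2,0.02],"rot":[0,0,0]},
  {"offset":[-0.09,0.39,0.04],"rot":[0,0,0]},
  {"offset":[-0.13,0.58,0.05],"rot":[0,0,0]},
  {"offset":[-0.18,0.78,0.05],"rot":[0,0,0]},
  {"offset":[-0.23,0.97,0.05],"rot":[0,0,0]},
  {"offset":[-0.27,1.17,0.05],"rot":[0,0,0]},
  {"offset":[-0.27,1.17,0.05],"rot":[0,0,0]},
  {"offset":[-0.27,1.17,0.05],"rot":[0,0,0]},
  {"offset":[-0.27,1.17,0.05],"rot":[0,0,0]},
  {"offset":[-0.27,1.17,0.05],"rot":[0,0,0]},
  {"offset":[-0.1,0.4,0.3],"rot":[0,0,0]},
  {"offset":[0,0,2],"rot":[0,0,0]},
  {"offset":[0,0,5],"rot":[0,0,0]},
  {"offset":[0,0,8],"rot":[0,0,0]},
  {"offset":[0,0,8],"rot":[0,0,0]},
])

```text
time: 9.4
position: [0.5009, -0.0295, 0.1706]
tool_rot: [0.622, 0.783, 0.002, 0.004]
ft_force: [1.0, -0.4, 0.2]
grip_width: 0.0005
grip_force: 0.0
```

```bash
python3 - <<'E'
from h import *
from rig import get_obs, vision,nets
import cv2
o=get_obs();print(o["position"],w2g(o["position"]),o["ft_force"])
b=vision.camera("side")[160:320,200:380]
for q in("cartridge","keeper_tip","keeper_pivot"):print(q,[(round(r["conf"],2),w2g(r["centre"]),r["centre"][2]) for r in nets.spot_point("side",q)])
cv2.imwrite("pics/seat.png",cv2.resize(b[:,:,::-1],None,fx=3,fy=3,interpolation=2))
E
```

```text
[ 0.50087574 -0.02949001  0.17060237] [13.24016659 -1.61376064] [ 1.03634125 -0.43806295  0.1777819 ]
cartridge [(0.76, array([-241.69481316,  -56.3027793 ]), 0.0218), (0.68, array([77.4407649 ,  2.16749357]), 0.0717), (0.64, array([-160.73738735,  178.79044732]), 0.0229)]
keeper_tip [(0.63, array([-38.31600056, -80.53722968]), 0.0826)]
keeper_pivot [(0.8, array([ 43.07773904, -53.10223099]), 0.0805)]
```

View pics/seat.png

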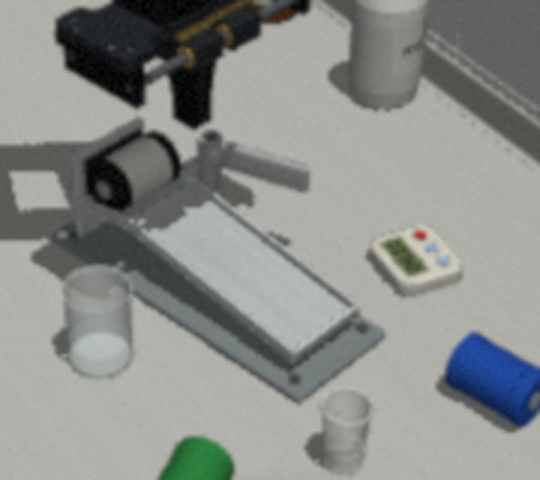

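The cartridge is in the seat: it shows at (133,172) and measures G (77,2). The keeper is still open, with its end at (305,178). The fingers now go to the outer side of the keeper bar and down.

Emit:
apply_moves([
  {"offset":[4,-0.1,0],"rot":[0,0,0]},
  {"offset":[8,-0.3,0],"rot":[0,0,0]},
  {"offset":[11.6,-0.4,0],"rot":[0,0,0]},
  {"offset":[11.6,-0.4,0],"rot":[0,0,0]},
  {"offset":[11.6,-0.4,-4],"rot":[0,0,0]},
  {"offset":[11.6,-0.4,-7.5],"rot":[0,0,0]},
  {"offset":[11.6,-0.4,-7.5],"rot":[0,0,0]},
  {"offset":[11.6,-0.4,-7.5],"rot":[0,0,0]},
])

```text
time: 10.4
position: [0.6126, -0.032, 0.0909]
tool_rot: [0.622, 0.783, -0.001, -0.002]
ft_force: [0.7, -0.0, 1.0]
grip_width: 0.0007
grip_force: 0.0
```

```bash
python3 - <<'E'
from h import *
from rig import get_obs, vision,nets
import cv2
o=get_obs();c=w2g(o["position"]);print(o["position"],c,o["ft_force"])
for p in[(-15,-85),(-15,-65),(-15,-40),(0,-15),(15,-10),(26,-10),(31,-10)]:print(p,np.round((g2w(*p)-o["position"][:2])*100,2))
b=vision.camera("side")[160:320,200:380]
cv2.imwrite("pics/k0.png",cv2.resize(b[:,:,::-1],None,fx=3,fy=3,interpolation=2))
E
```

```text
[ 0.61263009 -0.03198394  0.09090956] [ -14.41583934 -109.92073064] [ 0.67655573 -0.00340967  1.01735327]
(-15, -85) [-2.41 -0.62]
(-15, -65) [-4.36 -1.07]
(-15, -40) [-6.8  -1.64]
(0, -15) [-9.57 -0.74]
(15, -10) [-10.4    0.61]
(26, -10) [-10.65   1.68]
(31, -10) [-10.76   2.17]
```

View pics/k0.png

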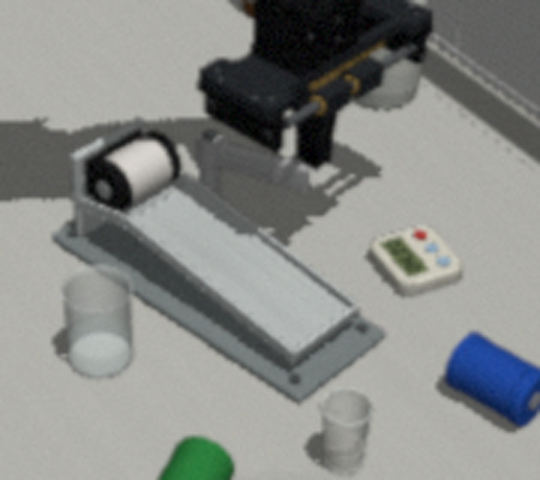

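The fingertip at (315,160) is behind the bar on its outer side. Now it sweeps the bar inward.

Emit:
apply_moves([
  {"offset":[-0.8,-0.2,0],"rot":[0,0,0]},
  {"offset":[-1.6,-0.4,0],"rot":[0,0,0]},
  {"offset":[-2.4,-0.6,0],"rot":[0,0,0]},
  {"offset":[-3.1,-0.75,0],"rot":[0,0,0]},
  {"offset":[-3.8,-0.93,0],"rot":[0,0,0]},
  {"offset":[-4.4,-1.07,0],"rot":[0,0,0]},
  {"offset":[-5.0,-1.2,0],"rot":[0,0,0]},
  {"offset":[-5.6,-1.35,0],"rot":[0,0,0]},
  {"offset":[-6.2,-1.5,0],"rot":[0,0,0]},
  {"offset":[-6.8,-1.64,0],"rot":[0,0,0]},
  {"offset":[-7.4,-1.44,0],"rot":[0,0,0]},
  {"offset":[-8.0,-1.24,0],"rot":[0,0,0]},
  {"offset":[-8.6,-1.04,0],"rot":[0,0,0]},
  {"offset":[-9.1,-0.88,0],"rot":[0,0,0]},
  {"offset":[-9.57,-0.74,0],"rot":[0,0,0]},
  {"offset":[-9.85,-0.3,0],"rot":[0,0,0]},
  {"offset":[-10.1,0.15,0],"rot":[0,0,0]},
  {"offset":[-10.4,0.6,0],"rot":[0,0,0]},
  {"offset":[-10.5,1.0,0],"rot":[0,0,0]},
  {"offset":[-10.5,1.0,0],"rot":[0,0,0]},
])

```text
time: 12.45
position: [0.5086, -0.0214, 0.092]
tool_rot: [0.622, 0.783, -0.0, -0.001]
ft_force: [0.3, -0.2, -0.8]
grip_width: 0.0004
grip_force: 0.0
```

```bash
python3 - <<'E'
from h import *
from rig import get_obs, vision,nets
import cv2
o=get_obs();c=w2g(o["position"]);print(o["position"],c,o["ft_force"])
for p in[(26,-10),(28,-10),(30,-10),(32,-10)]:print(p,np.round((g2w(*p)-o["position"][:2])*100,2))
b=vision.camera("side")[160:320,200:380]
for q in("cartridge","keeper_tip"):print(q,[(round(r["conf"],2),w2g(r["centre"]),r["centre"][2]) for r in nets.spot_point("side",q)])
cv2.imwrite("pics/k1.png",cv2.resize(b[:,:,::-1],None,fx=3,fy=3,interpolation=2))
E
```

```text
[ 0.50858231 -0.02135901  0.09196991] [ 19.4216885  -10.95684668] [ 0.26585954 -0.18306202 -0.83590041]
(26, -10) [-0.24  0.62]
(28, -10) [-0.29  0.81]
(30, -10) [-0.33  1.01]
(32, -10) [-0.38  1.2 ]
cartridge [(0.87, array([-156.68735605,  181.65003584]), 0.0261), (0.85, array([-245.52978502,  -53.36118265]), 0.0242), (0.57, array([78.30921538,  1.04241856]), 0.0699)]
keeper_tip [(0.54, array([75.03618417,  3.75115752]), 0.0737), (0.45, array([26.67843102, 31.17482814]), 0.0799)]
```

View pics/k1.png

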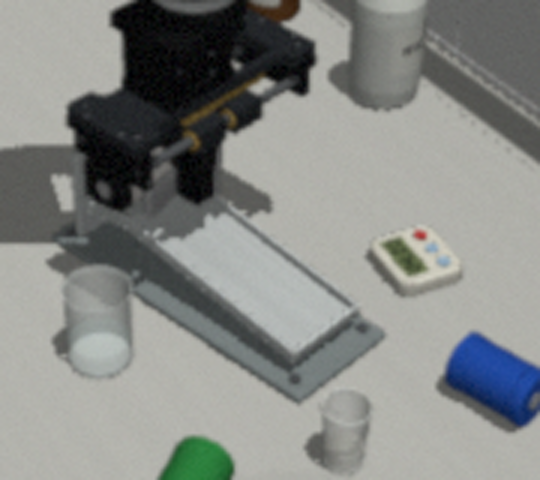

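The bar is across ahead of the finger at about 1.89 rad, with its tip at G (27,31). I press the last millimetres slowly.

Emit:
apply_moves([
  {"offset":[-0.08,0.25,0],"rot":[0,0,0]},
  {"offset":[-0.15,0.5,0],"rot":[0,0,0]},
  {"offset":[-0.22,0.7,0],"rot":[0,0,0]},
  {"offset":[-0.27,0.8,0],"rot":[0,0,0]},
  {"offset":[-0.3,0.9,0],"rot":[0,0,0]},
  {"offset":[-0.3,0.95,0],"rot":[0,0,0]},
  {"offset":[-0.3,0.95,0],"rot":[0,0,0]},
])

```text
time: 13.3
position: [0.5062, -0.0126, 0.092]
tool_rot: [0.622, 0.783, 0.0, -0.0]
ft_force: [1.1, 0.2, -0.5]
grip_width: 0.0005
grip_force: 0.0
```

```bash
python3 - <<'E'
from h import *
from rig import get_obs, vision,nets
o=get_obs();c=w2g(o["position"]);print(o["position"],c,o["ft_force"])
vision.camera("side")
for q in("cartridge","keeper_tip"):print(q,[(round(r["conf"],2),w2g(r["centre"]),r["centre"][2]) for r in nets.spot_point("side",q)])
E
```

```text
[ 0.5061796  -0.01255382  0.09204065] [ 28.54198027 -10.60375827] [ 1.09356905  0.23799362 -0.53177764]
cartridge [(0.82, array([-244.57342949,  -56.76491356]), 0.0206), (0.74, array([-158.94343882,  181.65954974]), 0.0225), (0.6, array([74.71184026,  1.46537515]), 0.0693)]
keeper_tip [(0.74, array([44.85540549, 32.09547967]), 0.079)]
```

Emit:
apply_moves([
  {"offset":[-0.02,0.08,0],"rot":[0,0,0]},
  {"offset":[-0.04,0.16,0],"rot":[0,0,0]},
  {"offset":[-0.04,0.16,0],"rot":[0,0,0]},
  {"offset":[-0.04,0.16,0],"rot":[0,0,0]},
])

```text
time: 13.85
position: [0.5062, -0.012, 0.0921]
tool_rot: [0.622, 0.783, -0.0, 0.001]
ft_force: [-0.5, -5.4, -0.5]
grip_width: 0.0004
grip_force: 2.5
```

A 5 N reaction shows the bar is at its stop. I back off downhill, lift and check.

Emit:
apply_moves([
  {"offset":[0.2,-1,0],"rot":[0,0,0]},
  {"offset":[0.7,-3,0],"rot":[0,0,0]},
  {"offset":[1.2,-5,1],"rot":[0,0,0]},
  {"offset":[1.2,-5,5],"rot":[0,0,0]},
  {"offset":[1.2,-5,9],"rot":[0,0,0]},
  {"offset":[1.2,-5,13],"rot":[0,0,0]},
  {"offset":[1.2,-5,16],"rot":[0,0,0]},
  {"offset":[1.2,-5,16],"rot":[0,0,0]},
  {"offset":[1.2,-5,16],"rot":[0,0,0]},
])

```text
time: 14.75
position: [0.5177, -0.0611, 0.2524]
tool_rot: [0.622, 0.783, 0.0, 0.0]
ft_force: [-0.2, -0.4, -0.8]
grip_width: 0.0004
grip_force: 0.0
```

```bash
python3 - <<'E'
from h import *
from rig import get_obs, vision,nets
import cv2
o=get_obs();print(o["position"],o["ft_force"])
b=vision.camera("side")[160:320,200:380]
for q in("cartridge","keeper_tip","beaker","cup","timer"):print(q,[(round(r["conf"],2),w2g(r["centre"]),r["centre"][2]) for r in nets.spot_point("side",q)])
cv2.imwrite("pics/end.png",cv2.resize(b[:,:,::-1],None,fx=3,fy=3,interpolation=2))
E
```

```text
[ 0.5176716  -0.06107687  0.25244188] [-0.17404241 -0.44223657 -0.81489793]
cartridge [(0.9, array([-158.60010294,  180.04025345]), 0.024), (0.82, array([-243.60871794,  -50.82948336]), 0.0213), (0.77, array([75.96403382,  1.99642249]), 0.0695), (0.28, array([-201.19052493,   68.88528975]), -0.0002)]
keeper_tip [(0.75, array([41.84493158, 35.05132926]), 0.0811)]
beaker [(0.61, array([ -4.22085564, 119.32495057]), -0.0033), (0.23, array([-203.83747726,   67.65093028]), -0.0001)]
cup [(0.92, array([-200.85192808,   70.34657418]), 0.0002)]
timer [(0.79, array([-110.73182069, -126.37377618]), -0.0022)]
```

View pics/end.png

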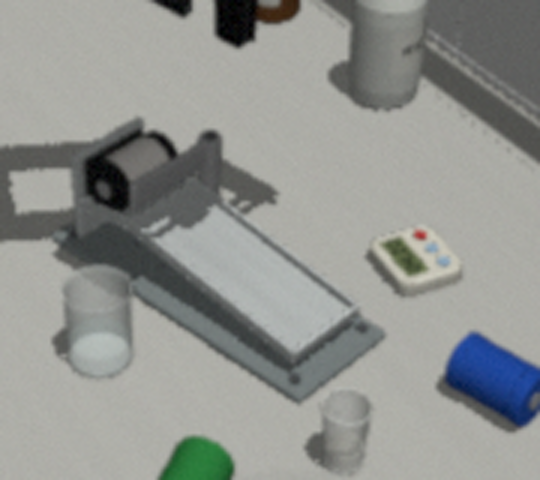

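The cartridge is seated at (130,172), measured at G (76,2). The bar lies square across behind it from (210,140) to (140,200), and the beaker, cup and timer have not moved.

```bash
python3 -c "
from rig import hand_in
print(hand_in())"
```

```text
the job is handed in; nothing more can be done
None
```

The job is handed in: the cartridge sits in the seat, the keeper bar is swung across to its stop, and the beaker, cup and timer stand where they were; the hand-in call returned no verdict.

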